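Stamp a soap bar in the T-bar screw press

TASK

The plain soap bar lying in the slide plate of the small bench press is to be stamped. With the fingertips, push the slide plate in by its upturned lip until it stops under the stamp, then push an arm of the press's T-bar round clockwise (seen from above) until the stamp comes down and bears firmly on the soap; do not crush the bar, and leave the stamp tightened on it. Nothing is to be picked up: do not lift the slide plate or the soap, and leave the things standing round the press where they are.

Things in the scene. Friction and masses are not known exactly. Their poses are not given: they have to be found in the camera images.
- press: grey C-frame bench press, fixed, place and yaw vary. Origin: on the table under the vertical screw axis; z up, -x its open front, +x its column (x 75 to 125 mm), -y its loading side. Overarm: y within 42 mm, top at 160 mm; nut boss on the axis, radius 28 mm, top at 169 mm.
- stop (a point): middle of the steel stop's face, 55 mm to the press's +y of the screw axis, 33 mm above the table: the slide plate's end meets it when home. The bed (top 22 mm above the table, 100 mm wide) runs from here to 205 mm on the press's -y side, between two guide rails 34 mm high.
- slide: loose aluminium slide plate, 66 x 216 x 8 mm, about 0.35 kg, on the bed between the rails with 2 mm play each side. Axes as the press's. Origin: underside, under the centre of the soap's nest. Starts drawn out 50 to 95 mm to the press's -y; slides towards +y with 2 to 6 N. Home against the stop its origin lies on the screw axis (within 1 to 2 mm).
- lip (a point): middle of the outer (-y) face of the upturned lip at the slide's -y end, 165 mm from the slide's origin, 30 mm above its underside. The lip is 56 mm wide, 8 mm thick, its top 60 mm above the table. Push here along the press's +y, with the fingertips above the bed and rails.
- soap: plain cream soap bar, 42 x 63 x 26 mm (0.11 kg), lying loose in the slide's nest (walls 16 mm above the slide's underside, 2 to 4 mm play), long side along y. Origin: centre of its underside.
- stamp: stamp under the screw, 52 x 76 mm with a brass face 44 x 66 mm; it moves straight up and down only. Origin: centre of its underside, 88 mm above the table with the handle at 0 and 8 mm lower for each radian of the handle. The soap's top is 56 mm above the table, so it meets it at a handle value of about 4.0.
- handle (a joint): turn of screw and T-bar in rad, growing clockwise seen from above, 8 mm of stamp travel down per rad. Starts at 0 to 1.6; range 0 to 4.6; stays where left. Friction: about 3.3 N at 60 mm from the axis. Once the stamp meets the soap it goes almost no further and each more newton there adds 7.5 N on the soap: 6 to 10 N in all is firm, over about 25 N (200 N on the soap) crushes it.
- hub (a point): centre of the T-bar on the screw's axis, on the bar's centre line: 232 mm above the table with the handle at 0, sinking 8 mm per rad with the screw. The hub is 36 mm wide and rises 23 mm above the centre line.
- tbar_arm (a point): point on the centre line of one arm, 60 mm from the axis. The T-bar is a straight level round bar 12 mm thick with two like arms, one either side of the hub, each ending in a black ball of 28 mm centred 88 mm from the axis. A fingertip 12 mm below the bar's centre line clears the press below.
- bar_b: tan soap bar 42 x 63 x 25 mm on the table to the left of the press, origin under its centre; leave it alone.
- bar_c: lilac soap bar 43 x 63 x 25 mm on the table to the left of the press, origin under its centre; leave it alone.
- salve: round salve pot, 65 mm wide, 29 mm high, in front of the press, origin under its centre; leave it alone.
- vial: small bottle, 31 mm wide, 79 mm high, behind the loading bed, origin under its centre; leave it alone.
There are look-alikes about, which are no part of the job. What is shaped like the soap but orange is not meant.

How it is judged:
By the outcome, as a careful person would: the job done as asked, in the order asked, and still so for the second after the job is handed in, with the robot touching nothing.
It also fails if it takes over 64 s, if anything falls off the work surface, if the arm or the gripper's body presses on something with over 40 N, if the wrist force passes 120 N, or if a joint passes its speed limit or range.

ROBOT

A 6-joint arm with a two-finger parallel gripper is mounted at the origin on a cart in front of the work surface, level with it; the furniture and walls round the work are solid. World frame = base frame: x ahead of the robot, y to its left, z up, the work surface at z = 0. Lengths are in m, angles in degrees, forces in N, time in s.
With the tool pointing down it reaches from about 0.325 to 1 m from the base axis. Payload 5.1 kg.
Tool frame: the origin (TCP) lies midway between the tips of the shut fingers; the grasp point (between the pads) lies 19 mm behind it; z points along the fingers, y is the line along which they close (so a half turn about z gives the same grasp; the last joint's range is limited). The gripper opens to 85 mm and grips with 20 to 120 N. Pads are 22 mm wide; open, the fingers measure 114 mm over their backs; the gripper's body (76 mm by 85 mm) begins 54 mm behind the grasp point. The pads swing forward as they close: fully open they stand 13 mm farther back than shut.
Start: joints at [-81.509, 7.093, 94.555, -0, 78.352, -4.733], TCP at [0.149, -0.633, 0.231] pointing down, gripper open.
Joint ranges: [-149.61, 149.61], [-58.7, 133.49], [1.44, 155.28], [-77.14, 257.14], [18.33, 153.61], [-166.67, 166.67]. Speed limits (degrees/s): [147.25, 147.25, 180, 180, 180, 180].

INTERFACE

Orientations are given as a 3x3 rotation matrix whose columns are the frame's x, y, z axes.
In Python, from workcell import r, snapshot gives the robot as it stands.
- The arm moves only by the shell command python3 -m jog FILE [OPENING], which reads ROWS from the file FILE. ROWS is a JSON list of rows, 1 to 20 of them, each an object with the fields pos (a list: dx, dy, dz in shares of 0.8 m (1.0 is 0.8 m)), turn_vec (a list: a rotation vector rx, ry, rz in a scale on which 1.0 is 90 degrees); a field left out counts as zero; each row shifts and turns the commanded pose from where the row before left it, along the tool's axes as they then stand; what a row does not reach is not made up. A row lasts 1/12 s, in which the tool goes at most 0.0417 m and 7.16 degrees, less where a joint would pass 70% of its speed; a pose out of reach is approached as far as the arm can. OPENING is the opening from 0.0 (shut) to 1.0 (fully open), set as the command begins (- or left out keeps the last). The fingers move at their own pace and stop on an object; the grip force is fixed at half the most. Time passes only in rows, so rows that do not move let the fingers close. It prints the time, the measured TCP pose, the force, the opening and the grip force at its end. A shift or turn number past 1, either way, is cut back to 1. Input that does not fit is refused with a message, and nothing moves.
- r.read_state(): the state, without advancing time (a new reading comes with each control period).
- snapshot(name): name is "side" or "top"; returns a dict with "img" (384x512x3 uint8, blue, green, red), "fx", "fy", "cx", "cy" (pixels), "pose" (4x4, takes a point from camera to world coordinates). Camera axes: x right, y up, looking along -z (the intrinsics and any distortion apply to the point x, -y, -z); pixel columns grow to the right and rows downward; lengths in m; the calibration is good to about 2 mm. A picture is of the moment at which its call begins. There is no depth.
- r.job_done(): hands the job in; it is judged then, once.
The state is a dict: "clock": time; "qpos": joint angles; "qd": joint speeds; "joint_torque": joint torques, N m; "tcp_pos": TCP position; "eef_rot": TCP orientation; "contact_force": force on the tool from outside, world axes, zero at the start; "torque": the same for the moment, N m; "finger_gap": opening from 0.0 (shut) to 1.0 (fully open); "finger_force": force on a finger pad.
Only numpy, scipy, OpenCV 4.12 (cv2) and the standard library are available. Lean on these libraries where they do the work, as an engineer would, in place of code of your own. Each camera call takes 0.05 s, during which the arm holds its last target. There are 200 camera calls.

## Working session

There is one attempt and no reset: what is moved stays moved. The work goes in short steps, Python scripts to look and compute and a shell command to move; the robot and the scene stay as the last step left them, time stands still between calls to the robot, and variables do not carry over. Pictures are saved under pics/ and viewed, at most 10 in all, crops included, and the job is handed in when it is done.

```bash
mkdir -p pics; ls; python3 - <<'E'
from workcell import r, snapshot
import cv2,numpy as np
for n in("side","top"):
    s=snapshot(n); cv2.imwrite(f"pics/{n}0.png",s["img"]); print(n,s["fx"],s["fy"],s["cx"],s["cy"],np.round(s["pose"],4).tolist(),[k for k in s])
st=r.read_state(); print(st["clock"],st["tcp_pos"],np.round(st["eef_rot"],3).tolist())
E
```

```text
pics
side 349.3423989998133 349.3423989998133 258.57919188513574 193.85155450350823 [[0.9712, 0.1426, -0.1907, 0.3595], [-0.2375, 0.5236, -0.8182, -0.6841], [-0.0169, 0.84, 0.5424, 0.602], [0.0, 0.0, 0.0, 1.0]] ['img', 'fx', 'fy', 'cx', 'cy', 'pose']
top 426.75576971097564 426.75576971097564 252.3357014485275 189.8092625038562 [[0.0166, 0.9899, -0.1411, 0.3979], [-0.9996, 0.0198, 0.021, 0.0274], [0.0236, 0.1407, 0.9898, 1.2523], [0.0, 0.0, 0.0, 1.0]] ['img', 'fx', 'fy', 'cx', 'cy', 'pose']
0.1 [ 0.14858914 -0.63221845  0.23017977] [[0.973, 0.229, -0.0], [0.229, -0.973, 0.002], [0.0, -0.002, -1.0]]
```

View pics/side0.png

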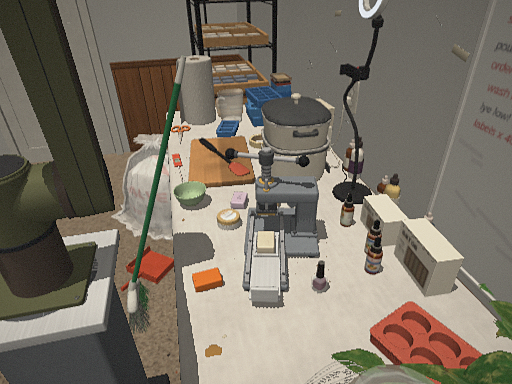

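View pics/top0.png

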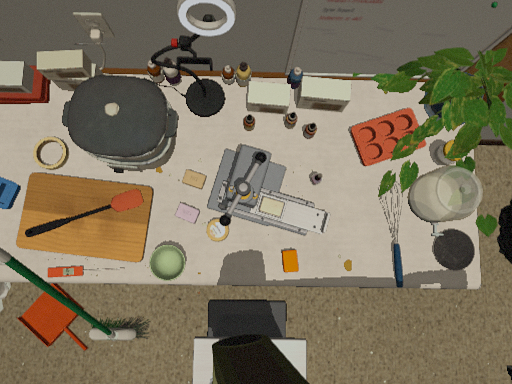

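The side view shows the press at about (285,210), with the lip at (265,297), the cream soap at (265,242) and T-bar balls at (231,154) and (304,160). In the top view the hub is at about (243,187), the balls at (261,157) and (225,221), the soap at (271,207) and the lip at (322,218). The orange bar at top (290,260) / side (208,279) is the decoy. The cream bar in the slide is the one meant. I'll enlarge both views to confirm.

```bash
python3 - <<'E'
import cv2,numpy as np
a=cv2.imread("pics/side0.png")[135:315,215:345]; b=cv2.imread("pics/top0.png")[135:245,200:340]
a=cv2.resize(a,None,fx=3,fy=3,interpolation=cv2.INTER_CUBIC); b=cv2.resize(b,None,fx=2.9,fy=2.9,interpolation=cv2.INTER_CUBIC)
o=np.zeros((540,800,3),np.uint8); o[:,:390]=a; o[:b.shape[0],392:392+b.shape[1]]=b[:, :408]; cv2.imwrite("pics/crop.png",o)
E
```

```text
(no output)
```

View pics/crop.png

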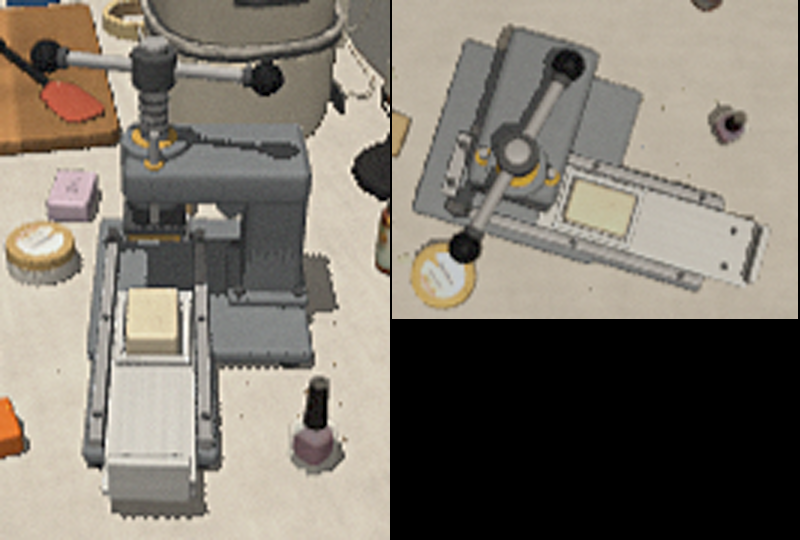

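The crop shows one cream bar in the slide's nest: crop (152,320) in side, (600,208) in top. It fits "plain cream bar in the slide plate". The tan, lilac and orange bars lie loose on the table. The lip's outer top edge is at about (251..280, 289) in side and (330,214)–(323,233) in top.

```bash
cat >h.py <<'E'
import cv2,numpy as np
from workcell import r, snapshot
def ray(s,p):
    d=np.array([(p[0]-s["cx"])/s["fx"],-(p[1]-s["cy"])/s["fy"],-1.]); d=s["pose"][:3,:3]@d
    return s["pose"][:3,3],d/np.linalg.norm(d)
def onz(s,p,z):
    o,d=ray(s,p); return o+d*(z-o[2])/d[2]
def tri(a,p,b,q):
    o,d=ray(a,p);o2,e=ray(b,q)
    t=np.linalg.lstsq(np.c_[d,-e],o2-o,rcond=None)[0]; x,y=o+d*t[0],o2+e*t[1]
    return (x+y)/2,np.linalg.norm(x-y)
def proj(s,X):
    c=s["pose"][:3,:3].T@(np.asarray(X)-s["pose"][:3,3]); return np.array([s["cx"]+s["fx"]*c[0]/-c[2],s["cy"]-s["fy"]*c[1]/-c[2]])
def blob(m,near,rad):
    k=np.zeros(m.shape,np.uint8); cv2.circle(k,tuple(map(int,near)),rad,255,-1); m=(m.astype(np.uint8)*255)&k
    n,l,st,c=cv2.connectedComponentsWithStats(m); i=1+np.argmax(st[1:,4]); return c[i],st[i,4],(l==i).astype(np.uint8)
E
cat > m.py <<'E'
from h import *
S,T=snapshot("side"),snapshot("top")
dk=lambda s:s["img"].max(2)<48
B=[]
for ps,pt in(((230,154),(225,221)),((304,161),(261,157))):
    cs,a,_=blob(dk(S),ps,9);ct,b,_=blob(dk(T),pt,9);X,g=tri(S,cs,T,ct);B.append(X);print("ball",cs,a,ct,b,X.round(4),g.round(4))
hub=(B[0]+B[1])/2;d=B[1]-B[0];print("hub",hub.round(4),"len",np.linalg.norm(d),"ang",np.degrees(np.arctan2(d[1],d[0])))
def cream(s):
    h=cv2.cvtColor(s["img"],cv2.COLOR_BGR2HSV).astype(int);return (h[...,1]>45)&(h[...,2]>120)&(abs(h[...,0]-25)<9)
for s,p in((S,(266,241)),(T,(271,207))):
    c,a,m=blob(cream(s),p,22);print("soap px",c,a)
    if s is T:
        q=cv2.minAreaRect(cv2.findContours(m,0,2)[0][0]);pts=np.array([onz(T,x,.056) for x in cv2.boxPoints(q)])
        print("soap c",pts.mean(0).round(4),[np.linalg.norm(pts[i]-pts[(i+1)%4]).round(4) for i in range(4)],[np.degrees(np.arctan2(*(pts[(i+1)%4]-pts[i])[1::-1])).round(1) for i in range(2)])
for ps,pt in(((251,289),(323.4,233)),((279.7,288.5),(329.7,213.6))):
    X,g=tri(S,ps,T,pt);print("lip corner",X.round(4),g.round(4),onz(T,pt,.06).round(4),onz(S,ps,.06).round(4))
E
python3 m.py
```

```text
ball [228.55660377 155.04716981] 106 [224.475  219.9875] 80 [0.4665 0.0717 0.2248] 0.0065
ball [303.02040816 160.64285714] 98 [260.32098765 156.62962963] 81 [ 0.6244 -0.012   0.2294] 0.0037
hub [0.5454 0.0298 0.2271] len 0.1787737632605632 ang -27.94033040272031
soap px [265.1299435  241.57627119] 354
soap px [271.29699248 205.43984962] 266
soap c [ 0.5229 -0.0519  0.056 ] [np.float64(0.0422), np.float64(0.0625), np.float64(0.0421), np.float64(0.0622)] [np.float64(-15.8), np.float64(-105.7)]
lip corner [ 0.4514 -0.1998  0.0537] 0.0022 [ 0.45   -0.1985  0.06  ] [ 0.4514 -0.2054  0.06  ]
lip corner [ 0.5064 -0.2173  0.0584] 0.0033 [ 0.5047 -0.2166  0.06  ] [ 0.5077 -0.2187  0.06  ]
```

Measurements agree: the press yaw is about -15.9°, the soap–hub offset is 85 mm along press +y (0.274, 0.962), the soap–lip distance is 163 mm, and the hub stands at 227 mm (handle about 0.6). First I'll go to a point in front of the lip with the fingers shut.

Careful with the scale: shifts go in shares of 0.8 m and turns go in shares of 90 degrees. That gives: 0.0305 m / 0.8 = 0.0381, -0.0229 m / 0.8 = -0.0286.

```bash
echo '[{"pos": [0.0381,-0.0286,0]},{"pos": [0.0381,-0.0286,0]},{"pos": [0.0381,-0.0286,0]},{"pos": [0.0381,-0.0286,0]},{"pos": [0.0381,-0.0286,0]},{"pos": [0.0381,-0.0286,0]},{"pos": [0.0381,-0.0286,0]},{"pos": [0.0381,-0.0286,0]},{"pos": [0.0381,-0.0286,0]},{"pos": [0.0381,-0.0286,0]},{"pos": [0.0381,-0.0286,0]},{"pos": [0.0381,-0.0286,0]},{"pos": [0.0381,-0.0286,0]}]' > rows.txt && python3 -m jog rows.txt 0
echo '[{"turn_vec": [0,0,-0.0778]},{"turn_vec": [0,0,-0.0778]},{"turn_vec": [0,0,-0.0778]},{"turn_vec": [0,0,-0.0778]},{"turn_vec": [0,0,-0.0778]},{"turn_vec": [0,0,-0.0778]},{"turn_vec": [0,0,-0.0778]},{"turn_vec": [0,0,-0.0778]},{"turn_vec": [0,0,-0.0778]},{"turn_vec": [0,0,-0.0778]},{"turn_vec": [0,0,-0.0778]},{"turn_vec": [0,0,-0.0778]},{"turn_vec": [0,0,-0.0778]},{"turn_vec": [0,0,-0.0778]},{"turn_vec": [0,0,-0.0778]},{"turn_vec": [0,0,-0.0778]},{"turn_vec": [0,0,-0.0778]},{"turn_vec": [0,0,-0.0778]},{"turn_vec": [0,0,-0.0778]},{"turn_vec": [0,0,-0.0778]}]' > rows.txt && python3 -m jog rows.txt
echo '[{"turn_vec": [0,0,-0.06]},{"turn_vec": [0,0,-0.06]},{},{}]' > rows.txt && python3 -m jog rows.txt
python3 - <<'E'
from h import *
st=r.read_state();p,R=st["tcp_pos"],st["eef_rot"];print(p,R.round(3).tolist(),st["qpos"],st["contact_force"])
t=np.array([.466,-.251,.046]);print("to pre-lip, tool axes",R.T@(t-p))
E
```

```text
clock: 1.28
tcp_pos: [0.4674, -0.2505, 0.2313]
eef_rot: [[0.973, 0.229, 0.0], [0.229, -0.973, -0.0], [0.0, 0.0, -1.0]]
contact_force: [1.2, 0.1, -0.7]
finger_gap: 0.002
finger_force: 0.0
clock: 2.95
tcp_pos: [0.4664, -0.2521, 0.2311]
eef_rot: [[-0.895, 0.445, -0.0], [0.445, 0.895, 0.0], [0.0, 0.0, -1.0]]
contact_force: [-1.0, -0.0, -0.5]
finger_gap: 0.002
finger_force: 0.0
clock: 3.28
tcp_pos: [0.4665, -0.2522, 0.2312]
eef_rot: [[-0.961, 0.278, -0.0], [0.278, 0.961, 0.0], [0.0, 0.0, -1.0]]
contact_force: [-0.2, -0.2, -0.2]
finger_gap: 0.001
finger_force: 0.0
[ 0.46645088 -0.25218833  0.23118118] [[-0.961, 0.278, -0.0], [0.278, 0.961, 0.0], [0.0, 0.0, -1.0]] [-3.41997820e+01 -8.20811698e+00  1.09756792e+02  4.69803262e-04
  7.84652553e+01 -1.08088052e+02] [-0.16500087 -0.19766248 -0.16599763]
to pre-lip, tool axes [0.00072061 0.00100113 0.18518144]
```

```bash
echo '[{"pos": [0,0,0.0463]},{"pos": [0,0,0.0463]},{"pos": [0,0,0.0463]},{"pos": [0,0,0.0463]},{"pos": [0,0,0.0463]},{},{}]' > rows.txt && python3 -m jog rows.txt
echo '[{"pos": [0,0.0075,0]},{"pos": [0,0.0075,0]},{"pos": [0,0.0075,0]},{"pos": [0,0.0075,0]},{"pos": [0,0.0075,0]},{"pos": [0,0.0075,0]},{},{}]' > rows.txt && python3 -m jog rows.txt
python3 - <<'E'
from h import *
s=snapshot("side");cv2.imwrite("pics/s1.png",cv2.resize(s["img"][180:320,200:360],None,fx=4,fy=4,interpolation=cv2.INTER_CUBIC))
E
```

```text
clock: 3.87
tcp_pos: [0.4649, -0.2511, 0.0444]
eef_rot: [[-0.961, 0.277, -0.005], [0.277, 0.961, 0.003], [0.005, 0.002, -1.0]]
contact_force: [0.6, -1.0, 0.4]
finger_gap: -0.001
finger_force: 0.0
clock: 4.53
tcp_pos: [0.4766, -0.217, 0.0464]
eef_rot: [[-0.962, 0.275, 0.0], [0.275, 0.962, 0.001], [0.0, 0.001, -1.0]]
contact_force: [0.1, -0.6, -0.0]
finger_gap: -0.001
finger_force: 0.0
```

View pics/s1.png

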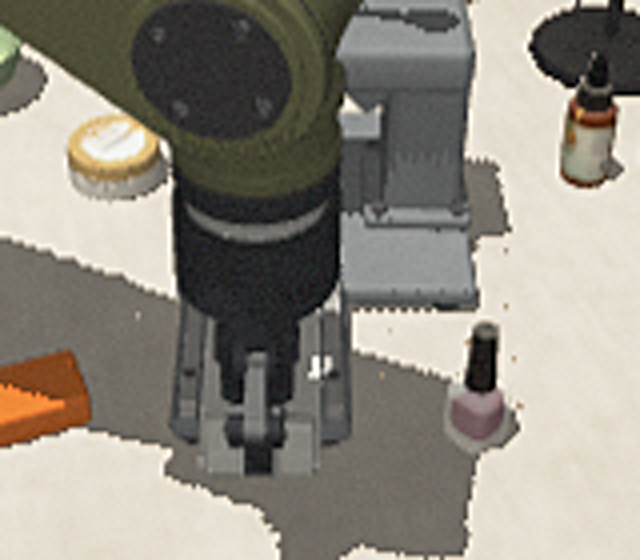

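The picture shows the shut fingertips centred on the lip (finger x 262, lip 208–315), just about at contact. Now I'll push in.

To row units: 0.004 m / 0.8 = 0.005.

```bash
echo '[{"pos": [0,0.005,0]},{"pos": [0,0.005,0]},{"pos": [0,0.005,0]},{"pos": [0,0.005,0]},{"pos": [0,0.005,0]},{"pos": [0,0.005,0]},{"pos": [0,0.005,0]},{"pos": [0,0.005,0]},{"pos": [0,0.005,0]},{"pos": [0,0.005,0]},{"pos": [0,0.005,0]},{"pos": [0,0.005,0]},{"pos": [0,0.005,0]},{"pos": [0,0.005,0]},{"pos": [0,0.005,0]},{"pos": [0,0.005,0]},{"pos": [0,0.005,0]},{"pos": [0,0.005,0]},{}]' > rows.txt && python3 -m jog rows.txt
echo '[{"pos": [0,0.0025,0]},{"pos": [0,0.0025,0]},{}]' > rows.txt && python3 -m jog rows.txt
```

```text
clock: 6.17
tcp_pos: [0.4965, -0.1476, 0.0464]
eef_rot: [[-0.961, 0.275, 0.0], [0.275, 0.961, 0.001], [-0.0, 0.001, -1.0]]
contact_force: [0.4, 0.6, -0.5]
finger_gap: -0.0
finger_force: 0.0
clock: 6.42
tcp_pos: [0.4976, -0.1444, 0.0465]
eef_rot: [[-0.961, 0.275, 0.0], [0.275, 0.961, 0.0], [-0.0, 0.0, -1.0]]
contact_force: [-0.2, -0.5, -0.5]
finger_gap: -0.004
finger_force: 0.3
```

To row units: 0.002 m / 0.8 = 0.0025.

```bash
echo '[{"pos": [0,0.0025,0]},{"pos": [0,0.0025,0]},{"pos": [0,0.0025,0]}]' > rows.txt && python3 -m jog rows.txt; echo '[{"pos": [0,0.0025,0]},{"pos": [0,0.0025,0]}]' > rows.txt && python3 -m jog rows.txt; python3 - <<'E'
from h import *
s=snapshot("side");cv2.imwrite("pics/s2.png",cv2.resize(s["img"][160:310,200:360],None,fx=4,fy=4,interpolation=cv2.INTER_CUBIC))
E
```

```text
clock: 6.67
tcp_pos: [0.4983, -0.1429, 0.0468]
eef_rot: [[-0.962, 0.272, -0.002], [0.272, 0.962, -0.01], [-0.001, -0.01, -1.0]]
contact_force: [-7.8, -22.8, 2.0]
finger_gap: -0.003
finger_force: 12.4
clock: 6.83
tcp_pos: [0.4989, -0.1427, 0.0475]
eef_rot: [[-0.963, 0.271, -0.004], [0.271, 0.962, -0.017], [-0.001, -0.017, -1.0]]
contact_force: [-12.3, -37.1, 3.6]
finger_gap: 0.0
finger_force: 19.6
```

View pics/s2.png

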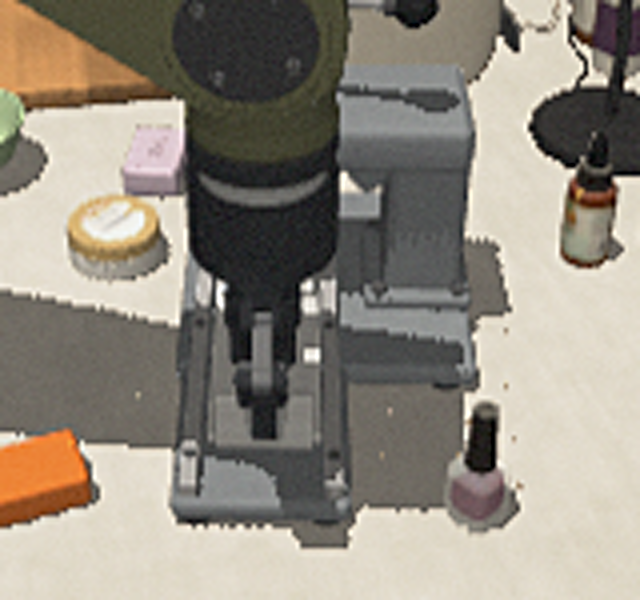

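The slide is home: a 39 N reaction at the stop, and TCP·u minus half the finger depth matches the 165 mm lip distance. I'll back off and rise, then image the T-bar with the slide home.

To row units: -0.04 m / 0.8 = -0.05, -0.03 m / 0.8 = -0.0375.

```bash
echo '[{"pos": [0,-0.0125,0]},{"pos": [0,-0.025,0]},{"pos": [0,-0.0375,0]},{"pos": [0,-0.0375,0]},{"pos": [0,0,-0.05]},{"pos": [0,0,-0.05]},{"pos": [0,0,-0.05]},{"pos": [0,0,-0.05]},{"pos": [0,0,-0.05]},{"pos": [0,0,-0.05]},{"pos": [0,0,-0.03]},{},{}]' > rows.txt && python3 -m jog rows.txt
python3 - <<'E'
from h import *
st=r.read_state();p,R=st["tcp_pos"],st["eef_rot"];print(p,R.round(3).tolist(),st["qpos"].round(1),st["contact_force"])
t=np.array([.6136,.0304,.215]);print("to pre-bar, tool axes",R.T@(t-p))
T=snapshot("top");S=snapshot("side")
o=np.zeros((600,800,3),np.uint8);o[:,:400]=cv2.resize(S["img"][135:315,215:335],(400,600));o[:330,400:]=cv2.resize(T["img"][135:245,200:333],(400,330));cv2.imwrite("pics/s3.png",o)
E
```

```text
clock: 7.97
tcp_pos: [0.4762, -0.2216, 0.3127]
eef_rot: [[-0.961, 0.275, 0.004], [0.275, 0.961, -0.002], [-0.004, -0.0, -1.0]]
contact_force: [1.1, 0.1, -0.4]
finger_gap: 0.005
finger_force: 0.0
[ 0.47620882 -0.22161008  0.31272809] [[-0.961, 0.275, 0.004], [0.275, 0.961, -0.002], [-0.004, -0.0, -1.0]] [ -30.8  -11.2  104.6    0.    86.3 -104.9] [ 1.07196887  0.14619227 -0.38950254]
to pre-bar, tool axes [-0.06230031  0.28012785  0.09789412]
```

View pics/s3.png

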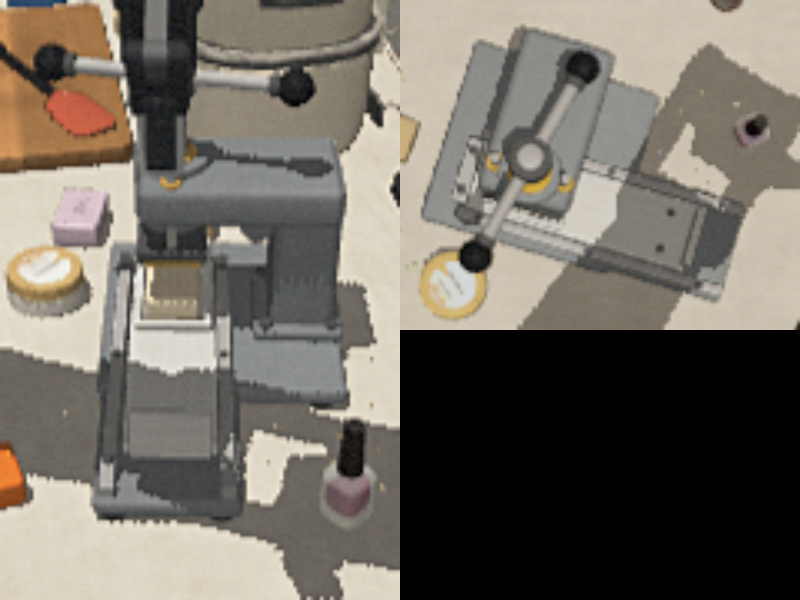

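The soap sits in its nest under the stamp, the slide is home and the T-bar is unmoved. Next I'll go to the counterclockwise side of the far arm.

To row units: 0.035 m / 0.8 = 0.0438, -0.0078 m / 0.8 = -0.0098, 6 degrees / 90 = 0.0667.

```bash
echo '[{"pos": [-0.0098,0.0438,0]},{"pos": [-0.0098,0.0438,0]},{"pos": [-0.0098,0.0438,0]},{"pos": [-0.0098,0.0438,0]},{"pos": [-0.0098,0.0438,0]},{"pos": [-0.0098,0.0438,0]},{"pos": [-0.0098,0.0438,0]},{"pos": [-0.0098,0.0438,0]},{"turn_vec": [0,0,0.0667]},{"turn_vec": [0,0,0.0667]},{}]' > rows.txt && python3 -m jog rows.txt
echo '[{"pos": [0,0,0.0413]},{"pos": [0,0,0.0413]},{"pos": [0,0,0.0413]},{},{}]' > rows.txt && python3 -m jog rows.txt
cat > st.py <<'E'
from h import *
hub=np.array([.5454,.0298,0]);st=r.read_state();p,R=st["tcp_pos"],st["eef_rot"];d=p-hub;d[2]=0
rad=np.linalg.norm(d);e=d/rad;n=np.array([e[1],-e[0],0])
f=st["contact_force"]
print("t",round(st["clock"],2),"rad",rad.round(4),"ang",np.degrees(np.arctan2(d[1],d[0])).round(1),"z",p[2].round(4),"tool y ang",np.degrees(np.arctan2(R[1,1],R[0,1])).round(1),"q6",st["qpos"][5].round(1),"F tang",-(f@n).round(2),"F",f.round(1),"cw dir in tool",(R.T@n).round(2))
E
python3 st.py
```

```text
clock: 8.98
tcp_pos: [0.6116, 0.0315, 0.307]
eef_rot: [[-0.883, 0.469, -0.005], [0.469, 0.883, 0.0], [0.005, -0.002, -1.0]]
contact_force: [-0.1, 0.2, -1.3]
finger_gap: -0.002
finger_force: 0.0
clock: 9.4
tcp_pos: [0.6102, 0.0303, 0.2077]
eef_rot: [[-0.884, 0.468, -0.007], [0.468, 0.884, 0.0], [0.007, -0.003, -1.0]]
contact_force: [0.3, 0.1, 0.8]
finger_gap: 0.002
finger_force: 0.0
t 9.4 rad 0.0648 ang 0.4 z 0.2077 tool y ang 62.1 q6 -64.3 F tang 0.07 F [0.3 0.1 0.8] cw dir in tool [-0.47 -0.88 -0.  ]
```

To row units: -0.005 m / 0.8 = -0.0063, -0.003 m / 0.8 = -0.0038.

```bash
echo '[{"pos": [-0.0019,-0.0063,-0.0038]},{"pos": [-0.0019,-0.0063,-0.0038]},{},{}]' > rows.txt && python3 -m jog rows.txt>/dev/null; python3 st.py
echo '[{"pos": [-0.002,-0.0066,0.0009],"turn_vec": [0,0,0.0556]},{"pos": [-0.002,-0.0066,0.0009],"turn_vec": [0,0,0.0556]},{"pos": [-0.002,-0.0066,0.0009],"turn_vec": [0,0,0.0556]},{"pos": [-0.002,-0.0066,0.0009],"turn_vec": [0,0,0.0556]},{"pos": [-0.002,-0.0066,0.0009],"turn_vec": [0,0,0.0556]},{"pos": [-0.002,-0.0066,0.0009],"turn_vec": [0,0,0.0556]},{"pos": [-0.002,-0.0066,0.0009],"turn_vec": [0,0,0.0556]},{"pos": [-0.002,-0.0066,0.0009],"turn_vec": [0,0,0.0556]}]' > rows.txt && python3 -m jog rows.txt >/dev/null; python3 st.py
```

```text
t 9.73 rad 0.067 ang -8.7 z 0.2204 tool y ang 62.0 q6 -65.2 F tang -0.29 F [ 0.7 -0.4  0.8] cw dir in tool [-0.33 -0.94 -0.  ]
t 10.4 rad 0.0659 ang -46.5 z 0.2137 tool y ang 21.8 q6 -28.7 F tang 1.07 F [ 2.7 -1.2  0.4] cw dir in tool [-0.37 -0.93 -0.  ]
```

To row units: -0.00531 m / 0.8 = -0.0066, -0.00156 m / 0.8 = -0.002, 5 degrees / 90 = 0.0556.

```bash
echo '[{"pos": [-0.002,-0.0066,0.0013],"turn_vec": [0,0,0.0556]},{"pos": [-0.002,-0.0066,0.0013],"turn_vec": [0,0,0.0556]},{"pos": [-0.002,-0.0066,0.0013],"turn_vec": [0,0,0.0556]},{"pos": [-0.002,-0.0066,0.0013],"turn_vec": [0,0,0.0556]},{"pos": [-0.002,-0.0066,0.0013],"turn_vec": [0,0,0.0556]},{"pos": [-0.002,-0.0066,0.0013],"turn_vec": [0,0,0.0556]},{"pos": [-0.002,-0.0066,0.0013],"turn_vec": [0,0,0.0556]},{"pos": [-0.002,-0.0066,0.0013],"turn_vec": [0,0,0.0556]},{"pos": [-0.002,-0.0066,0.0013],"turn_vec": [0,0,0.0556]},{"pos": [-0.002,-0.0066,0.0013],"turn_vec": [0,0,0.0556]},{"pos": [-0.002,-0.0066,0.0013],"turn_vec": [0,0,0.0556]},{"pos": [-0.002,-0.0066,0.0013],"turn_vec": [0,0,0.0556]}]' > rows.txt && python3 -m jog rows.txt >/dev/null; python3 st.py
python3 - <<'E'
from h import *
T=snapshot("top");S=snapshot("side")
o=np.zeros((600,800,3),np.uint8);o[:,:400]=cv2.resize(S["img"][135:315,215:335],(400,600));o[:330,400:]=cv2.resize(T["img"][135:245,200:333],(400,330));cv2.imwrite("pics/s4.png",o)
E
```

```text
t 11.4 rad 0.0625 ang -106.1 z 0.2019 tool y ang -38.2 q6 29.2 F tang 1.25 F [ 1.  -1.2  1.4] cw dir in tool [-0.38 -0.93 -0.  ]
```

View pics/s4.png

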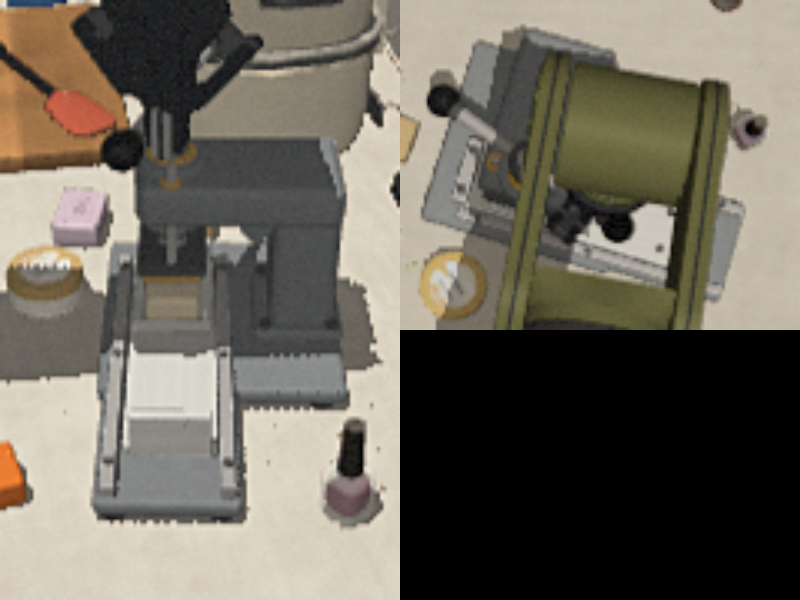

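The bar is turning with the finger (its free ball is now at crop (440,100)) and the stamp is coming down on the soap. I'll continue.

To row units: -0.00531 m / 0.8 = -0.0066, 0.0007 m / 0.8 = 0.0009, 5 degrees / 90 = 0.0556.

```bash
echo '[{"pos": [-0.002,-0.0066,0.0009],"turn_vec": [0,0,0.0556]},{"pos": [-0.002,-0.0066,0.0009],"turn_vec": [0,0,0.0556]},{"pos": [-0.002,-0.0066,0.0009],"turn_vec": [0,0,0.0556]},{"pos": [-0.002,-0.0066,0.0009],"turn_vec": [0,0,0.0556]},{"pos": [-0.002,-0.0066,0.0009],"turn_vec": [0,0,0.0556]},{"pos": [-0.002,-0.0066,0.0009],"turn_vec": [0,0,0.0556]},{"pos": [-0.002,-0.0066,0.0009],"turn_vec": [0,0,0.0556]},{"pos": [-0.002,-0.0066,0.0009],"turn_vec": [0,0,0.0556]}]' > rows.txt && python3 -m jog rows.txt >/dev/null; python3 st.py;echo '[{"pos": [-0.002,-0.0066,0.0009],"turn_vec": [0,0,0.0556]},{"pos": [-0.002,-0.0066,0.0009],"turn_vec": [0,0,0.0556]},{"pos": [-0.002,-0.0066,0.0009],"turn_vec": [0,0,0.0556]},{"pos": [-0.002,-0.0066,0.0009],"turn_vec": [0,0,0.0556]},{"pos": [-0.002,-0.0066,0.0009],"turn_vec": [0,0,0.0556]}]' > rows.txt && python3 -m jog rows.txt >/dev/null; python3 st.py
```

```text
t 12.17 rad 0.0611 ang -147.8 z 0.1952 tool y ang -78.1 q6 71.6 F tang 1.88 F [ 0.6 -1.8  0.7] cw dir in tool [-0.35 -0.94 -0.  ]
t 12.58 rad 0.0604 ang -173.9 z 0.1915 tool y ang -103.1 q6 99.6 F tang 3.21 F [ 2.1 -3.  -0.5] cw dir in tool [-0.33 -0.94 -0.  ]
```

To row units: -0.00264 m / 0.8 = -0.0033, -0.00084 m / 0.8 = -0.0011, 2.5 degrees / 90 = 0.0278.

```bash
for i in 1; do echo '[{"pos": [-0.0011,-0.0033,0.0004],"turn_vec": [0,0,0.0278]},{"pos": [-0.0011,-0.0033,0.0004],"turn_vec": [0,0,0.0278]},{"pos": [-0.0011,-0.0033,0.0004],"turn_vec": [0,0,0.0278]},{"pos": [-0.0011,-0.0033,0.0004],"turn_vec": [0,0,0.0278]}]' > rows.txt && python3 -m jog rows.txt >/dev/null; python3 st.py; done
echo '[{"pos": [-0.0011,-0.0033,0.0004],"turn_vec": [0,0,0.0278]},{"pos": [-0.0011,-0.0033,0.0004],"turn_vec": [0,0,0.0278]}]' > rows.txt && python3 -m jog rows.txt >/dev/null; python3 st.py
echo '[{"pos": [-0.0011,-0.0033,0.0004],"turn_vec": [0,0,0.0278]},{"pos": [-0.0011,-0.0033,0.0004],"turn_vec": [0,0,0.0278]}]' > rows.txt && python3 -m jog rows.txt >/dev/null; python3 st.py
```

```text
t 12.92 rad 0.0605 ang 175.7 z 0.19 tool y ang -112.9 q6 110.7 F tang 3.99 F [-0.5 -4.   0.3] cw dir in tool [-0.32 -0.95 -0.  ]
t 13.08 rad 0.0605 ang 170.5 z 0.1893 tool y ang -118.0 q6 116.4 F tang 2.8 F [-0.3 -2.8 -0.1] cw dir in tool [-0.32 -0.95 -0.  ]
t 13.25 rad 0.0607 ang 165.3 z 0.1885 tool y ang -123.0 q6 122.0 F tang 3.0 F [-0.4 -3.  -0.2] cw dir in tool [-0.31 -0.95 -0.  ]
```

To row units: -0.00132 m / 0.8 = -0.0017, -0.00042 m / 0.8 = -0.0005, 1.2 degrees / 90 = 0.0133.

```bash
echo '[{"pos": [-0.0005,-0.0017,0.0002],"turn_vec": [0,0,0.0133]},{"pos": [-0.0005,-0.0017,0.0002],"turn_vec": [0,0,0.0133]}]' > rows.txt && python3 -m jog rows.txt >/dev/null; python3 st.py
echo '[{"pos": [-0.0005,-0.0017,0.0002],"turn_vec": [0,0,0.0133]},{"pos": [-0.0005,-0.0017,0.0002],"turn_vec": [0,0,0.0133]}]' > rows.txt && python3 -m jog rows.txt >/dev/null; python3 st.py
echo '[{"pos": [-0.0005,-0.0017,0.0002],"turn_vec": [0,0,0.0133]}]' > rows.txt && python3 -m jog rows.txt >/dev/null; python3 st.py
echo '[{"pos": [-0.0005,-0.0017,0.0002],"turn_vec": [0,0,0.0133]}]' > rows.txt && python3 -m jog rows.txt >/dev/null; python3 st.py
```

```text
t 13.42 rad 0.0609 ang 162.4 z 0.188 tool y ang -125.3 q6 124.7 F tang 3.43 F [-0.3 -3.5  1. ] cw dir in tool [-0.31 -0.95 -0.  ]
t 13.58 rad 0.0612 ang 159.7 z 0.1874 tool y ang -127.8 q6 127.5 F tang 2.67 F [-0.7 -2.6  0.7] cw dir in tool [-0.3  -0.95 -0.  ]
t 13.67 rad 0.0613 ang 158.4 z 0.1871 tool y ang -129.1 q6 128.9 F tang 1.84 F [-0.5 -1.8  1.5] cw dir in tool [-0.3  -0.95 -0.  ]
t 13.75 rad 0.0614 ang 157.0 z 0.1869 tool y ang -130.3 q6 130.3 F tang 2.16 F [-0.1 -2.3  0.7] cw dir in tool [-0.3  -0.95 -0.  ]
```

To row units: -0.00132 m / 0.8 = -0.0017, -0.00042 m / 0.8 = -0.0005, 1.2 degrees / 90 = 0.0133.

```bash
echo '[{"pos": [-0.0005,-0.0017,0.0002],"turn_vec": [0,0,0.0133]}]' > rows.txt && python3 -m jog rows.txt >/dev/null; python3 st.py
echo '[{"pos": [-0.0005,-0.0017,0.0002],"turn_vec": [0,0,0.0133]}]' > rows.txt && python3 -m jog rows.txt >/dev/null; python3 st.py
echo '[{"pos": [-0.0005,-0.0017,0.0002],"turn_vec": [0,0,0.0133]}]' > rows.txt && python3 -m jog rows.txt >/dev/null; python3 st.py
echo '[{"pos": [-0.0005,-0.0017,0.0002],"turn_vec": [0,0,0.0133]}]' > rows.txt && python3 -m jog rows.txt >/dev/null; python3 st.py
python3 - <<'E'
from h import *
S=snapshot("side")
cv2.imwrite("pics/s5.png",cv2.resize(S["img"][170:270,235:325],None,fx=6,fy=6,interpolation=cv2.INTER_CUBIC))
E
```

```text
t 13.83 rad 0.0615 ang 155.7 z 0.1866 tool y ang -131.5 q6 131.7 F tang 3.02 F [-1.5 -2.6  0.7] cw dir in tool [-0.3  -0.96 -0.  ]
t 13.92 rad 0.0615 ang 154.4 z 0.1864 tool y ang -132.7 q6 133.0 F tang 2.79 F [ 0.5 -3.3  1.3] cw dir in tool [-0.29 -0.96 -0.  ]
t 14.0 rad 0.0615 ang 153.2 z 0.1862 tool y ang -133.9 q6 134.4 F tang 2.29 F [-1.5 -1.8  0.8] cw dir in tool [-0.29 -0.96 -0.  ]
t 14.08 rad 0.0616 ang 151.9 z 0.1861 tool y ang -135.1 q6 135.7 F tang 3.0 F [-0.2 -3.3  1.2] cw dir in tool [-0.29 -0.96 -0.  ]
```

View pics/s5.png

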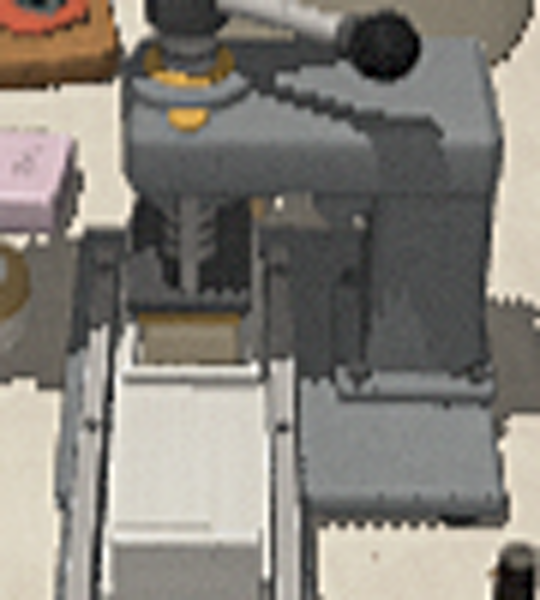

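The brass face at crop y≈320 is now just over the soap top, with no force rise yet (about 3 N is friction). I'll go on in small steps.

To row units: -0.00132 m / 0.8 = -0.0017, -0.00042 m / 0.8 = -0.0005, 1.2 degrees / 90 = 0.0133.

```bash
for i in 0; do echo '[{"pos": [-0.0005,-0.0017,0.0002],"turn_vec": [0,0,0.0133]}]' > rows.txt && python3 -m jog rows.txt >/dev/null; python3 st.py
echo '[{"pos": [-0.0005,-0.0017,0.0002],"turn_vec": [0,0,0.0133]}]' > rows.txt && python3 -m jog rows.txt >/dev/null; python3 st.py
echo '[{"pos": [-0.0005,-0.0017,0.0002],"turn_vec": [0,0,0.0133]}]' > rows.txt && python3 -m jog rows.txt >/dev/null; python3 st.py
echo '[{"pos": [-0.0005,-0.0017,0.0002],"turn_vec": [0,0,0.0133]}]' > rows.txt && python3 -m jog rows.txt >/dev/null; python3 st.py; done
```

```text
t 14.22 rad 0.0617 ang 150.7 z 0.1858 tool y ang -136.2 q6 137.0 F tang 2.34 F [-0.6 -2.4  1. ] cw dir in tool [-0.29 -0.96 -0.  ]
t 14.3 rad 0.0617 ang 149.3 z 0.1857 tool y ang -137.5 q6 138.4 F tang 3.01 F [-1.1 -2.9  0.2] cw dir in tool [-0.29 -0.96 -0.  ]
t 14.38 rad 0.0617 ang 148.1 z 0.1855 tool y ang -138.7 q6 139.7 F tang 3.4 F [-1.3 -3.2  0.8] cw dir in tool [-0.29 -0.96 -0.  ]
t 14.47 rad 0.0617 ang 146.8 z 0.1853 tool y ang -139.9 q6 141.1 F tang 2.72 F [-1.1 -2.5  0.3] cw dir in tool [-0.29 -0.96 -0.  ]
```

To row units: -0.00132 m / 0.8 = -0.0017, -0.00042 m / 0.8 = -0.0005, 1.2 degrees / 90 = 0.0133.

```bash
echo '[{"pos": [-0.0005,-0.0017,0.0002],"turn_vec": [0,0,0.0133]}]' > rows.txt && python3 -m jog rows.txt >/dev/null; python3 st.py
echo '[{"pos": [-0.0005,-0.0017,0.0002],"turn_vec": [0,0,0.0133]}]' > rows.txt && python3 -m jog rows.txt >/dev/null; python3 st.py
echo '[{"pos": [-0.0005,-0.0017,0.0002],"turn_vec": [0,0,0.0133]}]' > rows.txt && python3 -m jog rows.txt >/dev/null; python3 st.py
echo '[{"pos": [-0.0005,-0.0017,0.0002],"turn_vec": [0,0,0.0133]}]' > rows.txt && python3 -m jog rows.txt >/dev/null; python3 st.py
```

```text
t 14.55 rad 0.0618 ang 145.5 z 0.1851 tool y ang -141.1 q6 142.4 F tang 3.55 F [-1.2 -3.5 -0.6] cw dir in tool [-0.29 -0.96 -0.  ]
t 14.63 rad 0.0619 ang 144.2 z 0.1849 tool y ang -142.3 q6 143.7 F tang 2.77 F [-0.2 -3.3 -0.7] cw dir in tool [-0.28 -0.96 -0.  ]
t 14.72 rad 0.0619 ang 142.9 z 0.1848 tool y ang -143.5 q6 145.1 F tang 2.33 F [-0.6 -2.5 -0.4] cw dir in tool [-0.28 -0.96 -0.  ]
t 14.8 rad 0.062 ang 141.6 z 0.1846 tool y ang -144.7 q6 146.4 F tang 2.3 F [-1.3 -1.9  0.1] cw dir in tool [-0.28 -0.96 -0.  ]
```

To row units: -0.00132 m / 0.8 = -0.0017, -0.00042 m / 0.8 = -0.0005, 1.2 degrees / 90 = 0.0133.

```bash
echo '[{"pos": [-0.0005,-0.0017,0.0002],"turn_vec": [0,0,0.0133]}]' > rows.txt && python3 -m jog rows.txt >/dev/null; python3 st.py
echo '[{"pos": [-0.0005,-0.0017,0.0002],"turn_vec": [0,0,0.0133]}]' > rows.txt && python3 -m jog rows.txt >/dev/null; python3 st.py
echo '[{"pos": [-0.0005,-0.0017,0.0002],"turn_vec": [0,0,0.0133]}]' > rows.txt && python3 -m jog rows.txt >/dev/null; python3 st.py
echo '[{"pos": [-0.0005,-0.0017,0.0002],"turn_vec": [0,0,0.0133]}]' > rows.txt && python3 -m jog rows.txt >/dev/null; python3 st.py
python3 - <<'E'
from h import *
S=snapshot("side");c,a,_=blob(S["img"].max(2)<48,(299,178),9);o,d=ray(S,c);h=np.array([.5454,.0298])
u=o[:2]-h;A=d[:2]@d[:2];Bq=u@d[:2];C=u@u-.088**2
for t in np.roots([A,2*Bq,C]):
    X=o+t*d;print(c,a,X,np.degrees(np.arctan2(*(X[:2]-h)[::-1])))
E
```

```text
t 14.88 rad 0.062 ang 140.3 z 0.1844 tool y ang -145.9 q6 147.7 F tang 2.86 F [-1.3 -2.6  0.2] cw dir in tool [-0.28 -0.96 -0.  ]
t 14.97 rad 0.0621 ang 139.0 z 0.1843 tool y ang -147.1 q6 149.0 F tang 2.72 F [-0.7 -3.  -0.9] cw dir in tool [-0.28 -0.96 -0.  ]
t 15.05 rad 0.0622 ang 137.8 z 0.1841 tool y ang -148.3 q6 150.3 F tang 3.18 F [-0.9 -3.4 -0.7] cw dir in tool [-0.28 -0.96 -0.  ]
t 15.13 rad 0.0622 ang 136.5 z 0.1839 tool y ang -149.5 q6 151.7 F tang 2.69 F [-0.9 -2.9 -2.1] cw dir in tool [-0.28 -0.96 -0.  ]
[294.5862069  181.13793103] 58 [0.62922486 0.0565842  0.13402693] 17.720018150375843
[294.5862069  181.13793103] 58 [ 0.59237107 -0.04461585  0.19796921] -57.73999912825889
```

To row units: -0.0013 m / 0.8 = -0.0016, -0.0004 m / 0.8 = -0.0005, 1 degrees / 90 = 0.0111.

```bash
echo '[{"pos": [-0.0005,-0.0016,0.0002],"turn_vec": [0,0,0.0111]}]' > rows.txt && python3 -m jog rows.txt >/dev/null; python3 st.py
echo '[{"pos": [-0.0005,-0.0016,0.0002],"turn_vec": [0,0,0.0111]}]' > rows.txt && python3 -m jog rows.txt >/dev/null; python3 st.py
echo '[{"pos": [-0.0005,-0.0016,0.0002],"turn_vec": [0,0,0.0111]}]' > rows.txt && python3 -m jog rows.txt >/dev/null; python3 st.py
```

```text
t 15.27 rad 0.0623 ang 135.3 z 0.1838 tool y ang -150.4 q6 152.7 F tang 2.76 F [-1.4 -2.5 -1.3] cw dir in tool [-0.27 -0.96 -0.  ]
t 15.35 rad 0.0623 ang 134.0 z 0.1837 tool y ang -151.5 q6 153.9 F tang 2.76 F [-1.1 -2.8 -0.9] cw dir in tool [-0.27 -0.96 -0.  ]
t 15.43 rad 0.0623 ang 132.8 z 0.1835 tool y ang -152.5 q6 155.0 F tang 3.03 F [-1.3 -3.  -0.7] cw dir in tool [-0.26 -0.96 -0.  ]
```

To row units: -0.0013 m / 0.8 = -0.0016, -0.0004 m / 0.8 = -0.0005, 0.6 degrees / 90 = 0.0067.

```bash
echo '[{"pos": [-0.0005,-0.0016,0.0002],"turn_vec": [0,0,0.0067]}]' > rows.txt && python3 -m jog rows.txt >/dev/null; python3 st.py
echo '[{"pos": [-0.0005,-0.0016,0.0002],"turn_vec": [0,0,0.0067]}]' > rows.txt && python3 -m jog rows.txt >/dev/null; python3 st.py
echo '[{"pos": [-0.0005,-0.0016,0.0002],"turn_vec": [0,0,0.0067]}]' > rows.txt && python3 -m jog rows.txt >/dev/null; python3 st.py
echo '[{"pos": [-0.0005,-0.0016,0.0002],"turn_vec": [0,0,0.0067]}]' > rows.txt && python3 -m jog rows.txt >/dev/null; python3 st.py
```

```text
t 15.52 rad 0.0624 ang 131.5 z 0.1834 tool y ang -153.1 q6 155.7 F tang 3.23 F [-2.2 -2.4 -0.5] cw dir in tool [-0.25 -0.97 -0.  ]
t 15.6 rad 0.0624 ang 130.2 z 0.1833 tool y ang -153.6 q6 156.3 F tang 2.8 F [-1.3 -2.8  0.2] cw dir in tool [-0.24 -0.97 -0.  ]
t 15.68 rad 0.0625 ang 128.9 z 0.1831 tool y ang -154.2 q6 157.0 F tang 2.03 F [-0.9 -2.1 -0.9] cw dir in tool [-0.23 -0.97 -0.  ]
t 15.77 rad 0.0626 ang 127.7 z 0.183 tool y ang -154.8 q6 157.7 F tang 4.13 F [-3.3 -2.5 -1.1] cw dir in tool [-0.22 -0.98 -0.  ]
```

To row units: -0.0012 m / 0.8 = -0.0015, -0.0003 m / 0.8 = -0.0004, 0.4 degrees / 90 = 0.0044.

```bash
echo '[{"pos": [-0.0004,-0.0015,0.0001],"turn_vec": [0,0,0.0044]}]' > rows.txt && python3 -m jog rows.txt >/dev/null; python3 st.py
echo '[{"pos": [-0.0004,-0.0015,0.0001],"turn_vec": [0,0,0.0044]}]' > rows.txt && python3 -m jog rows.txt >/dev/null; python3 st.py
```

```text
t 15.85 rad 0.0626 ang 127.1 z 0.1828 tool y ang -155.2 q6 158.2 F tang 6.75 F [-5.  -4.6  1.3] cw dir in tool [-0.21 -0.98 -0.  ]
t 15.93 rad 0.0626 ang 126.4 z 0.1827 tool y ang -155.6 q6 158.7 F tang 10.14 F [-7.7 -6.7  2.6] cw dir in tool [-0.21 -0.98 -0.  ]
```

The force rose sharply to 10 N, so the stamp bears firmly on the soap. I'll hold briefly, then back away and rise.

To row units: -0.04 m / 0.8 = -0.05, -0.03 m / 0.8 = -0.0375.

```bash
echo '[{}]' > rows.txt && python3 -m jog rows.txt >/dev/null; python3 st.py
echo '[{"pos": [0.0006,0.005,0]},{"pos": [0.0013,0.0075,0]},{"pos": [0.0025,0.01,0]},{"pos": [0,0.01,0]},{"pos": [0,0.005,0]},{"pos": [0,0,-0.0375]},{"pos": [0,0,-0.05]},{"pos": [0,0,-0.05]},{"pos": [0,0,-0.05]},{},{}]' > rows.txt && python3 -m jog rows.txt ; python3 st.py
python3 - <<'E'
from h import *
T=snapshot("top");S=snapshot("side")
o=np.zeros((600,800,3),np.uint8);o[:,:400]=cv2.resize(S["img"][135:315,215:335],(400,600),interpolation=2);o[:330,400:]=cv2.resize(T["img"][135:245,200:333],(400,330));cv2.imwrite("pics/s6.png",o)
E
```

```text
t 16.02 rad 0.0625 ang 126.5 z 0.1828 tool y ang -155.6 q6 158.7 F tang 7.31 F [-6.  -4.2  2.4] cw dir in tool [-0.21 -0.98 -0.  ]
clock: 16.93
tcp_pos: [0.4842, 0.0652, 0.3369]
eef_rot: [[0.413, -0.911, 0.008], [-0.911, -0.413, 0.001], [0.003, -0.007, -1.0]]
contact_force: [-0.1, 0.6, -0.7]
finger_gap: 0.004
finger_force: 0.0
t 16.93 rad 0.0707 ang 149.9 z 0.3369 tool y ang -155.6 q6 156.9 F tang -0.45 F [-0.1  0.6 -0.7] cw dir in tool [-0.58 -0.81  0.  ]
```

View pics/s6.png

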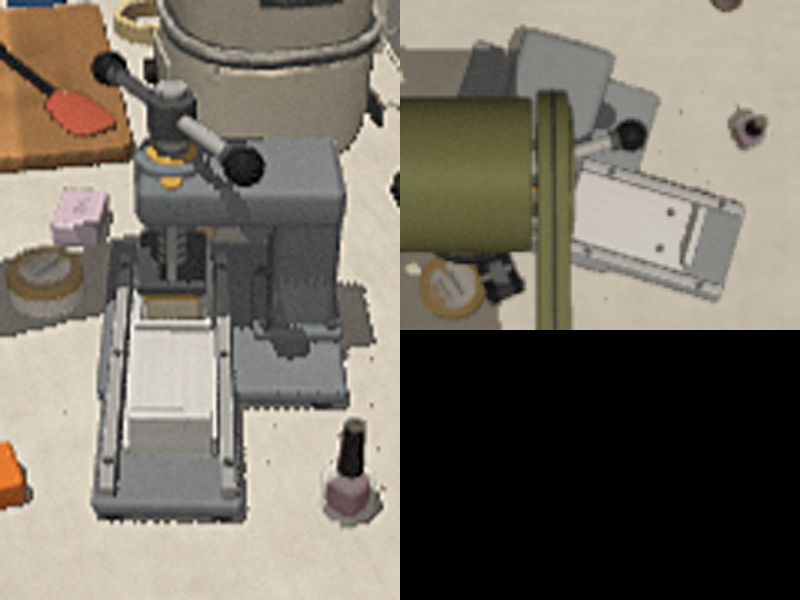

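The stamp bears on the soap, the slide is home, the neighbouring things are unmoved and the gripper is clear above the T-bar. Handing in.

```bash
python3 -c "
from workcell import r
print(r.job_done())"
```

```text
the job is handed in; nothing more can be done
None
```

The job is handed in, with no verdict shown: the slide was pushed home against its stop, the T-bar was turned clockwise until the stamp bore on the soap (7–10 N at the bar), and the arm finished clear of everything at about 17 s.

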